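# Shut the snack case and hold its key switch turned

### The arm

A 6-joint arm with a two-finger parallel gripper is mounted at the origin on the work surface. World frame = base frame: x ahead of the robot, y to its left, z up, the work surface at z = 0. Lengths are in m, angles in rad, forces in N, time in s.
With the tool pointing down it reaches from about 0.35 to 0.875 m from the base axis. Payload 4.2 kg.
Tool frame: the origin (TCP) lies at the very end of the fingers, on their centre line; the grasp point (between the pads) lies 19 mm behind it; z points along the fingers, y is the line along which they close (so a half turn about z gives the same grasp; the last joint's range is limited). The gripper opens to 85 mm and grips with 20 to 120 N. Pads are 22 mm wide; open, the fingers measure 114 mm over their backs; the gripper's body (76 mm by 85 mm) begins 54 mm behind the grasp point. The pads swing forward as they close: fully open they stand 13 mm farther back than shut.
Start: joints at [1.523, 0.385, 0.008, 0, -1.194, -0.259], TCP at [0.189, 0.596, 0.231] pointing down, gripper open.
Joint ranges: [-3.14, 3.14], [-1.21, 2.06], [-1.07, 1.41], [-3.16, 2.05], [-2.99, -0.16], [-3.1, 3.1]. Speed limits (rad/s): [2.79, 2.79, 3.14, 3.14, 3.14, 3.14].

### API

Orientations are given as a 3x3 rotation matrix whose columns are the frame's x, y, z axes.
In Python, from cell import state, grab_frame, camera_model, sign_off, silhouettes, landmark_of gives the robot as it stands. The module is installed in compiled form; this text tells all that it offers.
- The arm moves only by the tool play_rows, never from a script. Its argument "increments" is a list of rows, each a list of 3 entries, a list of its own where there are three numbers: the finger opening in mm, from 0 to 85.4, then the shift along the tool's x, y, z in mm, then the turn about the tool's z in rad. In form: [[fingers, [x, y, z], spin], ...]. A call has 1 to 20 rows; each row shifts and turns the commanded pose from where the row before left it, along the tool's axes as they then stand; what a row does not reach is not made up. A row lasts 1/12 s, in which the tool goes at most 41.7 mm and 7.16 degrees, less where a joint would pass 70% of its speed; a pose out of reach is approached as far as the arm can. A call is refused whole if a number of a shift passes 41.7 or a number of a turn 0.125, either way. A call with a gripper value outside its range is refused whole. The fingers move at their own pace and stop on an object; the grip force is fixed at half the most. Time passes only in rows, so rows that do not move let the fingers close. It gives the time, the measured TCP pose, the force, the opening and the grip force at its end, in the units of the state.
- state(): the state, without advancing time (a new reading comes with each control period).
- grab_frame(name): name is "scene" or "top" or "wrist"; returns the picture (384x512x3 uint8, red, green, blue); there is no depth.
- camera_model(name): a dict with "mtx" (3x3 intrinsics, pixels), "R" (3x3) and "t" (3): a world point X has camera coordinates R X + t. Camera axes: x right, y down, z forward; pixel columns grow to the right and rows downward; lengths in m; the calibration is good to about 2 mm. The wrist camera is an equidistant fisheye: a pixel r from the principal point sees the ray r / f radians off the axis. A picture is of the moment at which its call begins: read the wrist's pose just before it. camera_model takes no time and is no camera call; for the wrist camera it gives the pose at the moment of the call.
- sign_off(): hands the job in; it is judged then, once.
Trained networks look in the newest picture that a camera, given by its name, has taken for a name from the list of things; names that differ only in an ending like _2 or _b are one class to them, and where a whole thing is asked for, a point or a joint stands for the part that bears it (a point fixed in the world has none). Each returns a list of dicts, best first, with "score" (0 to 1); they miss things now and then, are a little off and sometimes report something else, mostly with a low value. They report only what shows in the picture. A call takes as long as a camera call.
- silhouettes(query, camera): "region" (384x512 bool, what is visible of it) and "at" ([column, row] in pixels, amid what is visible of it).
- landmark_of(query, camera): "at" ([column, row] in pixels: a listed point, or the origin of a listed thing).
The state is a dict: "t": time; "joints": joint angles; "qvel": joint speeds; "tau": joint torques, N m; "ee_pos": TCP position; "tcp_rot": TCP orientation; "contact_force": force on the tool from outside, world axes, zero at the start; "moment": the same for the moment, N m; "grip_width": finger opening in m; "gripper_force": force on a finger pad.
Only numpy, scipy, OpenCV 4.12 (cv2) and the standard library are available. Lean on these libraries where they do the work, as an engineer would, in place of code of your own. Each camera call takes 0.05 s, during which the arm holds its last target. There are 200 camera calls.

### The job

Close up the snack case: slide its clear front sash all the way down, then take the red-headed key from the wooden stand, push it fully home into the brass cylinder of the grey key switch (the pins stick a little, so press and wiggle it past them) and turn it a quarter turn clockwise. The switch springs back, so finish while still gripping the key and holding it turned; leave the other keys and the goods on the counter where they are.

Things in the scene. Friction and masses are not known exactly. Their poses are not given: they have to be found in the camera images.
- sash (a joint): Height of the sash above its closed position (m): 0 is fully down (a firm stop), 0.14 fully up. It stays where it is left; moving it down takes about 3 N, up about 9 N.
- case: Snack case on the counter, 200 mm high, 300 mm wide (y), 200 mm deep (x, away from the robot); origin on the counter below the middle of its front. In front its sash, a clear panel in an aluminium frame 296 mm wide, 190 mm high, slides vertically between two yellow posts 270 mm high, 316 mm apart.
- sash_handle (a point): Middle of the sash's black handle bar: round, 12 mm thick, 140 mm long along this point's y, z up, x pointing into the case. It stands 46 mm in front of the panel's middle plane (35 mm clear between bar and frame), 10 mm below the sash's top edge, rides with the sash, and is 192 mm above the counter when the sash is shut.
- red_key_head (a point): Centre of the red key's head: 10 mm thick (x) by 30 mm wide (y) by 40 mm high (z, up). The key, 40 g, stands upright, blade down, in one of the stand's slots, the head's underside (20 mm below this point) resting on the stand's top.
- red_key_tip (a point): Lower end of the red key's blade, 50 mm below the head's centre. Flat steel blade 5 mm (x) by 12 mm (y) by 30 mm long, its last 4 mm narrowed to 3 by 9 mm. It fits the lock either way round. The blade is clear of the stand once the key is lifted more than 30 mm.
- blue_key_head (a point): Spare key of the same shape as the red one, standing in another slot of the stand (bystander). Point: centre of its head.
- black_key_head (a point): Spare key of the same shape as the red one, standing in another slot of the stand (bystander). Point: centre of its head.
- stand: Light wooden key stand fixed to the counter, 50 mm (x) by 170 mm (y) by 36 mm high, origin at the centre of its underside, z up; three slots 55 mm apart along its y, the keys' flat width along its y. Which key is in which slot varies.
- lock: Key switch fixed to the counter: grey housing 90 x 90 mm, 60 mm high, origin at the centre of its underside, z up. In its top, flush, a round brass cylinder 35 mm across, axis vertical, with the black-rimmed keyway. A white dot on its +y side marks the rest position of the keyway's long side, a green dot on its +x side the quarter turn.
- lock_mouth (a point): Centre of the keyway's mouth, on top of the key switch; axes those of the housing (do not turn with the cylinder). Slot 6.3 by 13.3 mm, 1 mm chamfer, 34 mm deep; at rest its long side lies along y. Fully home, the key's head rests on the cylinder: head centre 20 mm above. Two side pins, about 11 and 21 mm down, stick: each takes a push of roughly 5 to 15 N to pass.
- cylinder (a joint): Turn of the brass cylinder (rad): 0 at rest, growing clockwise seen from above, stop at 1.571 (quarter turn). A spring returns it to 0 (about 0.03 N m at rest, 0.10 N m at the stop). The key has up to about 0.1 rad of play in the keyway.
- packet: small orange wrapped packet 70 x 45 x 30 mm lying on the counter between the key switch and the key stand (bystander)
- jar: amber jar with red cap, radius 42, height 130 mm (bystander)
- tube: green snack tube, radius 36, height 200 mm (bystander)
- tin: flat round blue biscuit tin, radius 70, height 60 mm (bystander)

How it is judged:
By the outcome, as a careful person would: the job done as asked, in the order asked, and still so for the second after the job is handed in, while the arm keeps its last pose, push and grip.
It also fails if it takes over 67 s, if anything falls off the work surface, if the arm or the gripper's body presses on something with over 40 N, if the wrist force passes 120 N, or if a joint passes its speed limit or range.

## Working session

There is one attempt and no reset: what is moved stays moved. The work goes in short steps, Python scripts to look and compute and a tool call to move; the robot and the scene stay as the last step left them, time stands still between calls to the robot, and variables do not carry over. Pictures are saved under pics/ and viewed, at most 10 in all, crops included, and the job is handed in when it is done.

Besides the shell and the picture viewer there is one more tool, called after ">>>" as name(argument=value, ...), one argument or row to a line, values as JSON. play_rows: Moves the arm, as the interface text tells. Its arguments: {"type":"object","properties":{"increments":{"type":"array"}},"required":["increments"]}

```bash
mkdir -p pics; cat > h.py <<'E'
import numpy as np, cv2
from cell import *
np.set_printoptions(precision=4,suppress=True)
def ray(cam,px,m=None):
    m=m or camera_model(cam); K=np.array(m["mtx"]);R=np.array(m["R"]);t=np.array(m["t"])
    x=(px[0]-K[0,2])/K[0,0]; y=(px[1]-K[1,2])/K[1,1]
    if cam=="wrist":
        r=np.hypot(x,y); d=np.array([x/r*np.sin(r),y/r*np.sin(r),np.cos(r)]) if r>1e-9 else np.array([0,0,1.])
    else: d=np.array([x,y,1.])
    d=R.T@d; return -R.T@t, d/np.linalg.norm(d)
def atz(cam,px,z,m=None):
    c,d=ray(cam,px,m); return c+d*(z-c[2])/d[2]
def tri(rs):
    A=0;b=0
    for c,d in rs:
        P=np.eye(3)-np.outer(d,d);A=A+P;b=b+P@c
    x=np.linalg.solve(A,b); return x,[np.linalg.norm((np.eye(3)-np.outer(d,d))@(x-c)) for c,d in rs]
def save(cam,name):
    f=grab_frame(cam); cv2.imwrite("pics/"+name,f[:,:,::-1]); return f
E
python3 - <<'E'
from h import *
s=state();print(s["t"],s["ee_pos"],s["tcp_rot"])
ims=[]
for c in ["scene","top"]:
    ims.append(grab_frame(c)); m=camera_model(c); print(c,-np.array(m["R"]).T@m["t"],np.array(m["R"])[2])
cv2.imwrite("pics/a.png",np.hstack(ims)[:,:,::-1][:, :, :]) 
im=cv2.resize(np.hstack(ims),(800,300));cv2.imwrite("pics/a.png",im[:,:,::-1])
for n in ["case","sash_handle","red_key_head","red_key_tip","blue_key_head","black_key_head","stand","lock","lock_mouth","packet","jar","tube","tin"]:
    o=[]
    for c in ["scene","top"]:
        l=landmark_of(n,c); o.append(l[0] if l else None)
        if l: print(n,c,np.round(l[0]["at"],1),round(l[0]["score"],2),len(l))
    if all(o):
        x,e=tri([ray(c,q["at"]) for c,q in zip(["scene","top"],o)]); print("  ->",x,np.array(e))
E
```

```text
0.0 [0.1885 0.5953 0.2302] [[ 0.9533 -0.3022 -0.0006]
 [-0.3022 -0.9533 -0.0021]
 [ 0.0001  0.0022 -1.    ]]
scene [0.7207 0.3739 0.8521] [-0.1534 -0.5617 -0.813 ]
top [ 0.4784 -0.1421  1.3055] [ 0.0804 -0.007  -0.9967]
case top [165.  188.8] 0.92 3
sash_handle scene [308.1 244. ] 0.81 1
sash_handle top [137.2 201.3] 0.58 1
  -> [0.5483 0.1103 0.2876] [0.0005 0.0005]
red_key_head scene [321.4 283.5] 0.42 1
red_key_head top [162.7 224.7] 0.5 1
  -> [0.4908 0.1003 0.0547] [0.0069 0.0069]
red_key_tip scene [314.4 294.5] 0.49 2
red_key_tip top [379.9 186.8] 0.16 1
  -> [ 0.5538 -0.1318  0.2703] [0.3082 0.3082]
blue_key_head scene [345.2 325.5] 0.42 1
blue_key_head top [225.8 247.2] 0.68 2
  -> [ 0.3469  0.0144 -0.5442] [0.0883 0.0883]
black_key_head scene [329.9 305. ] 0.49 1
black_key_head top [138.7 229.2] 0.38 1
  -> [0.4873 0.1594 0.0681] [0.0023 0.0023]
stand scene [330.  315.1] 0.96 2
stand top [146.3 234.3] 0.64 1
  -> [ 0.4718  0.1581 -0.0171] [0.0017 0.0017]
lock scene [244.6 194.6] 0.69 1
lock top [272.8 193.4] 0.68 2
  -> [ 0.5813 -0.2162  0.0086] [0.0021 0.0021]
lock_mouth scene [243.6 186.3] 0.96 1
lock_mouth top [274.8 193. ] 0.63 2
  -> [ 0.5809 -0.2205  0.0414] [0.0008 0.0008]
packet scene [315.4 225.5] 0.66 2
packet top [222.4 248.2] 0.56 1
  -> [ 0.4259 -0.067   0.0083] [0.0005 0.0005]
jar scene [185.9 203.7] 0.63 2
jar top [280.1 136.8] 0.63 1
  -> [ 0.7486 -0.2418 -0.0048] [0.0052 0.0052]
tube scene [246.3 186.3] 0.16 1
tube top [324.9 149.9] 0.95 1
  -> [ 0.6343 -0.3247 -0.0148] [0.0928 0.0928]
tin scene [214.6 125.2] 0.75 1
tin top [377.9 188.7] 0.71 2
  -> [ 0.5956 -0.5336 -0.015 ] [0.0019 0.0019]
```

View pics/a.png

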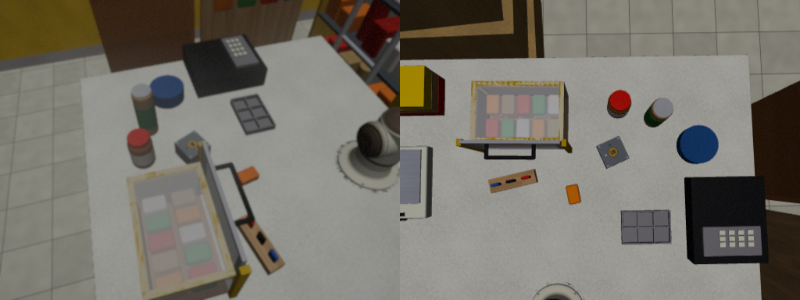

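The frames show the case on the left with its sash raised and the handle in front. The stand is below it (top view about 512,180 in the double picture) with keys blue, black, red from left to right. The lock is at (613,152), with the packet at (573,193) between them. Next I'll refine yaws and positions using known heights.

```bash
python3 - <<'E'
from h import *
grab_frame("top");grab_frame("scene")
def rect(n,z,cam="top"):
    for s in silhouettes(n,cam)[:2]:
        ys,xs=np.nonzero(s["region"])
        P=np.array([atz(cam,(x,y),z)[:2] for x,y in zip(xs,ys)],np.float32)
        r=cv2.minAreaRect(P*1000); print(n,cam,round(s["score"],2),len(xs),"c",np.round(r[0]),"size",np.round(r[1]),"ang",round(r[2],1))
for n,z in [("stand",.036),("lock",.06),("sash_handle",.288),("red_key_head",.076),("blue_key_head",.076),("black_key_head",.076),("packet",.03),("case",.2)]: rect(n,z)
for n,z in [("red_key_head",.056),("blue_key_head",.056),("black_key_head",.056),("lock_mouth",.06)]:
    for c in ["scene","top"]:
        for l in landmark_of(n,c)[:2]: print(n,c,round(l["score"],2),atz(c,l["at"],z))
f=grab_frame("top"); c=f[110:270,60:310]; cv2.imwrite("pics/b.png",cv2.resize(c,None,fx=3.2,fy=3.2,interpolation=2)[:,:,::-1])
E
```

```text
stand top 0.75 841 c [480. 152.] size [ 50. 172.] ang 12.4
lock top 0.74 1032 c [ 577. -212.] size [90. 92.] ang 23.4
lock top 0.5 26 c [469. 206.] size [ 6. 29.] ang 8.4
sash_handle top 0.97 1708 c [572. 102.] size [303.  57.] ang 89.6
red_key_head top 0.51 53 c [492.  99.] size [13. 31.] ang 13.0
black_key_head top 0.54 52 c [480. 152.] size [13. 33.] ang 13.0
packet top 0.84 379 c [428. -66.] size [69. 45.] ang 10.6
packet top 0.56 1020 c [ 580. -214.] size [92. 95.] ang 24.5Traceback (most recent call last):
  File "<stdin>", line 8, in <module>
  File "<stdin>", line 6, in rect
  File "h.py", line 12, in atz
    c,d=ray(cam,px,m); return c+d*(z-c[2])/d[2]
        ~~~^^^^^^^^^^
  File "h.py", line 5, in ray
    m=m or camera_model(cam); K=np.array(m["mtx"]);R=np.array(m["R"]);t=np.array(m["t"])
           ~~~~~~~~~~~~^^^^^
ValueError: time passes only in moves, steps and waits
```

>>> play_rows(
  increments=[
    [0,[0,0,-30],0],
    [0,[10,10,-30],0],
    [0,[15,15,-30],0],
    [0,[25,18,-25],0],
    [0,[25,18,-15],0],
    [0,[25,18,0],0],
    [0,[25,18,0],0],
    [0,[25,18,0],0],
    [0,[25,18,0],0],
    [0,[25,18,0],0],
    [0,[25,18,0],0],
    [0,[25,18,0],0],
    [0,[25,18,0],0],
    [0,[25,18,0],0],
    [0,[25,18,0],0],
    [0,[25,18,0],0],
    [0,[25,18,0],0],
    [0,[25,18,0],0],
    [0,[25,18,0],0],
    [0,[25,18,0],0],
  ],
)

```text
t: 3.57
ee_pos: [0.5184, 0.1429, 0.3615]
tcp_rot: [[0.953, -0.302, 0.0], [-0.302, -0.953, 0.0], [0.0, -0.0, -1.0]]
contact_force: [-0.1, 0.7, -0.7]
grip_width: -0.0001
gripper_force: 0.0
```

```bash
python3 - <<'E'
from h import *
m=camera_model("wrist"); f=save("wrist","w0.png"); print(-np.array(m["R"]).T@m["t"],np.array(m["R"])[2])
for n,z in [("sash_handle",.288),("red_key_head",.056),("lock_mouth",.06)]:
    for l in landmark_of(n,"wrist")[:1]: print(n,round(l["score"],2),np.round(l["at"]),atz("wrist",l["at"],z,m))
print(state()["joints"])
E
```

```text
[0.5964 0.1177 0.5033] [-0.3047  0.0965 -0.9475]
sash_handle 0.61 [289. 155.] [0.5479 0.1063 0.288 ]
red_key_head 0.6 [286. 159.] [0.4911 0.1006 0.056 ]
lock_mouth 0.61 [446.  65.] [ 0.573  -0.2129  0.06  ]
[ 0.5723  0.1702  0.0309 -0.0002 -1.432   0.6898]
```

View pics/w0.png

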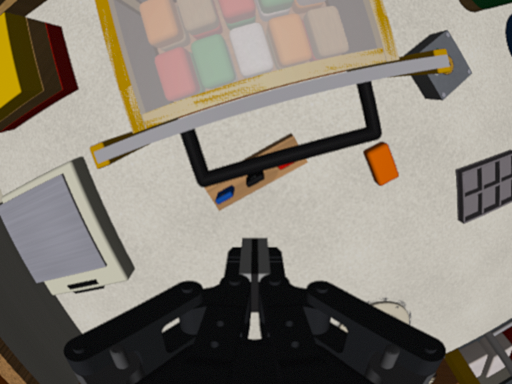

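The wrist view shows the handle bar at about (289,155), the stand under it and the packet at (381,163). It agrees with the triangulation.

>>> play_rows(
  increments=[
    [0,[20,12,0],0],
    [0,[19,12,10],0],
    [0,[0,0,20],0],
    [0,[0,0,20],0],
    [0,[0,0,10],0],
    [0,[0,0,10],0],
    [0,[0,0,10],0],
    [0,[0,0,10],0],
  ],
)

```text
t: 4.43
ee_pos: [0.5475, 0.1104, 0.2721]
tcp_rot: [[0.954, -0.301, 0.001], [-0.301, -0.954, 0.001], [0.001, -0.001, -1.0]]
contact_force: [-2.9, 1.6, 3.8]
grip_width: 0.0001
gripper_force: 2.0
```

>>> play_rows(
  increments=[
    [0,[0,0,10],0],
    [0,[0,0,10],0],
    [0,[0,0,10],0],
    [0,[0,0,10],0],
    [0,[0,0,10],0],
    [0,[0,0,10],0],
    [0,[0,0,7],0],
    [0,[0,0,4],0],
    [0,[0,0,3],0],
    [0,[0,0,0],0],
  ],
)

```text
t: 5.27
ee_pos: [0.548, 0.1098, 0.198]
tcp_rot: [[0.953, -0.302, 0.001], [-0.302, -0.953, -0.0], [0.001, -0.0, -1.0]]
contact_force: [-1.5, 2.0, 5.9]
grip_width: 0.0001
gripper_force: 2.7
```

>>> play_rows(
  increments=[
    [0,[0,0,2],0],
    [0,[0,0,2],0],
    [0,[0,0,1],0],
    [0,[0,0,0],0],
  ],
)

```text
t: 5.6
ee_pos: [0.5482, 0.1098, 0.1976]
tcp_rot: [[0.954, -0.3, 0.004], [-0.3, -0.954, 0.0], [0.004, -0.001, -1.0]]
contact_force: [-10.3, 3.7, 23.9]
grip_width: -0.0004
gripper_force: 11.9
```

The sash is hard on its stop at the expected height, 0.198. I'll back off and swing round so I can grip the head by its 30 mm width with the camera facing the robot. That leaves more room to the handle bar.

>>> play_rows(
  increments=[
    [0,[0,0,-10],0],
    [0,[0,0,-25],0],
    [40,[-10,4,-20],0.1],
    [40,[-25,10,0],0.12],
    [40,[-25,10,0],0.12],
    [40,[-25,10,0],0.12],
    [40,[-15,8,0],0.12],
    [40,[0,0,0],0.12],
    [40,[0,0,0],0.12],
    [40,[0,0,0],0.12],
    [40,[0,0,0],0.12],
    [40,[0,0,0],0.12],
    [40,[0,0,0],0.12],
    [40,[0,0,0],0.12],
    [40,[0,0,0],0.12],
    [40,[0,0,0],0.12],
    [40,[0,0,0],0.12],
    [40,[0,0,0],0.12],
    [40,[0,0,0],0.12],
    [40,[0,0,0],0.12],
  ],
)

```text
t: 7.27
ee_pos: [0.4408, 0.1245, 0.2465]
tcp_rot: [[-0.772, -0.635, -0.001], [-0.635, 0.772, -0.001], [0.002, -0.0, -1.0]]
contact_force: [-0.4, -0.0, 0.1]
grip_width: 0.0399
gripper_force: 0.0
```

>>> play_rows(
  increments=[
    [40,[0,0,10],0.12],
    [40,[0,0,20],0.12],
    [40,[0,0,20],0.12],
    [40,[0,0,20],0.09],
    [40,[0,0,0],0],
  ],
)

```text
t: 7.68
ee_pos: [0.4383, 0.1232, 0.1731]
tcp_rot: [[-0.971, -0.239, -0.009], [-0.239, 0.971, -0.005], [0.009, -0.003, -1.0]]
contact_force: [-0.1, -1.1, -0.4]
grip_width: 0.0402
gripper_force: 0.0
```

```bash
python3 - <<'E'
from h import *
s=state();print(s["t"],s["ee_pos"],s["tcp_rot"][:2],s["grip_width"],s["joints"])
m=camera_model("wrist"); f=save("wrist","w1.png")
for n,z in [("red_key_head",.056),("black_key_head",.056),("blue_key_head",.056),("sash_handle",.192),("lock_mouth",.06)]:
    for l in landmark_of(n,"wrist")[:1]: print(n,round(l["score"],2),np.round(l["at"]),atz("wrist",l["at"],z,m))
for n,z in [("red_key_head",.076),("stand",.036)]:
  for q in silhouettes(n,"wrist")[:1]:
    ys,xs=np.nonzero(q["region"]);P=np.array([atz("wrist",(x,y),z,m)[:2] for x,y in zip(xs,ys)],np.float32)
    print(n,cv2.minAreaRect(P*1000))
E
```

```text
7.6833 [0.4383 0.1232 0.1731] [[-0.9709 -0.2395 -0.0085]
 [-0.2395  0.9709 -0.0049]] 0.040173487797431594 [ 0.632   0.1564 -0.471  -0.0013 -0.9532 -1.9602]
red_key_head 0.67 [219. 234.] [0.4905 0.1003 0.056 ]
black_key_head 0.73 [276. 233.] [0.4767 0.1533 0.056 ]
blue_key_head 0.91 [331. 232.] [0.4624 0.2067 0.056 ]
red_key_head ((479.8471984863281, 102.00064086914062), (25.05441665649414, 29.56596565246582), 14.226300239562988)
stand ((471.0027770996094, 153.01913452148438), (60.992977142333984, 169.91006469726562), 12.976802825927734)
```

View pics/w1.png

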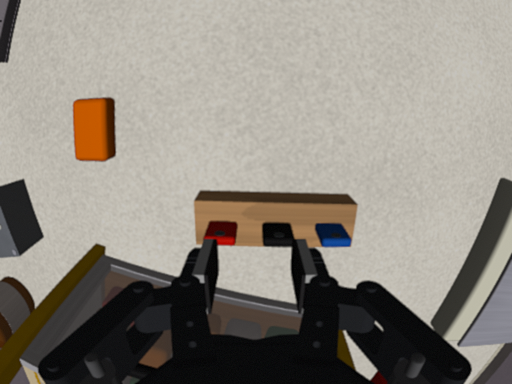

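The wrist view shows the red, black and blue keys at (219,234), (276,233) and (331,232). Their 55 mm spacing is right, and the jaw is parallel to the row.

>>> play_rows(
  increments=[
    [40,[-20,-17,0],0],
    [40,[-20,-18,0],0],
    [40,[0,0,15],0],
    [40,[0,0,15],0],
    [40,[0,0,10],0],
    [40,[0,0,0],0],
    [40,[0,0,0],0],
  ],
)

```text
t: 8.67
ee_pos: [0.4885, 0.101, 0.1375]
tcp_rot: [[-0.97, -0.243, -0.0], [-0.243, 0.97, -0.0], [0.0, -0.0, -1.0]]
contact_force: [-0.0, -0.3, 1.0]
grip_width: 0.04
gripper_force: 0.0
```

```bash
python3 - <<'E'
from h import *
s=state();print(s["t"],s["ee_pos"],s["tcp_rot"],s["contact_force"])
m=camera_model("wrist"); f=save("wrist","w2.png")
for n,z in [("red_key_head",.056),("black_key_head",.056),("blue_key_head",.056)]:
    for l in landmark_of(n,"wrist")[:1]: print(n,round(l["score"],2),np.round(l["at"]),atz("wrist",l["at"],z,m))
cv2.imwrite("pics/w2.png",cv2.resize(f[180:384,130:390],None,fx=3,fy=2.9)[:,:,::-1])
E
```

```text
8.6667 [0.4885 0.101  0.1375] [[-0.9701 -0.2428 -0.0001]
 [-0.2428  0.9701 -0.0004]
 [ 0.0002 -0.0004 -1.    ]] [-0.0488 -0.274   0.9576]
red_key_head 0.68 [255. 204.] [0.4901 0.1014 0.056 ]
blue_key_head 0.67 [382. 205.] [0.4654 0.2077 0.056 ]
```

View pics/w2.png

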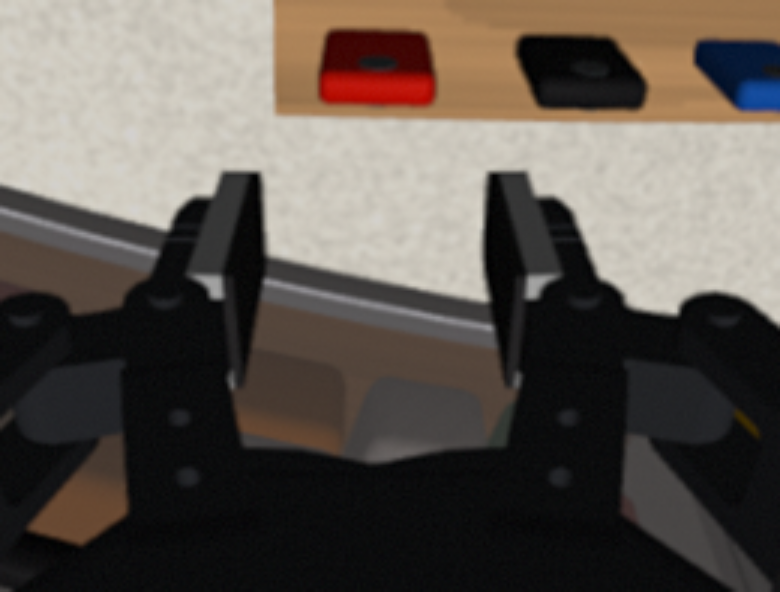

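>>> play_rows(
  increments=[
    [40,[2.5,0,0],0.018],
    [40,[0,0,10],0],
    [40,[0,0,15],0],
    [40,[0,0,15],0],
    [40,[0,0,10],0],
    [40,[0,0,5],0],
    [40,[0,0,0],0],
  ],
)

```text
t: 9.45
ee_pos: [0.4853, 0.1002, 0.0816]
tcp_rot: [[-0.974, -0.224, -0.002], [-0.224, 0.974, -0.001], [0.002, -0.0, -1.0]]
contact_force: [-0.2, 1.0, 0.4]
grip_width: 0.0398
gripper_force: 0.0
```

>>> play_rows(
  increments=[
    [40,[0,0,10],0],
    [40,[0,0,10],0],
    [40,[0,0,10],0],
    [40,[0,0,7],0],
    [40,[0,0,3],0],
    [40,[0,0,0],0],
  ],
)

```text
t: 9.95
ee_pos: [0.4859, 0.1004, 0.0422]
tcp_rot: [[-0.974, -0.225, -0.0], [-0.225, 0.974, -0.0], [0.0, -0.0, -1.0]]
contact_force: [-0.4, 0.4, 0.2]
grip_width: 0.0399
gripper_force: 0.0
```

>>> play_rows(
  increments=[
    [25,[0,0,0],0],
    [20,[0,0,0],0],
    [15,[0,0,0],0],
    [15,[0,0,0],0],
    [15,[0,0,0],0],
    [15,[0,0,0],0],
  ],
)

```text
t: 10.45
ee_pos: [0.4864, 0.1006, 0.0429]
tcp_rot: [[-0.974, -0.225, 0.001], [-0.225, 0.974, 0.001], [-0.001, 0.0, -1.0]]
contact_force: [-0.5, -0.3, 5.3]
grip_width: 0.0289
gripper_force: 59.2
```

>>> play_rows(
  increments=[
    [10,[0,0,-4],0],
    [10,[0,0,-8],0],
    [10,[0,0,-10],0],
    [10,[0,0,-12],0],
    [10,[0,0,-15],0],
    [10,[10,0,-15],0],
    [10,[20,0,-20],0],
    [10,[20,0,-20],0],
    [10,[0,0,-10],0],
    [10,[0,0,0],0],
    [10,[0,0,0],0],
  ],
)

```text
t: 11.37
ee_pos: [0.4373, 0.0893, 0.157]
tcp_rot: [[-0.974, -0.225, 0.002], [-0.225, 0.974, 0.001], [-0.002, 0.001, -1.0]]
contact_force: [-0.3, 0.2, -0.6]
grip_width: 0.0289
gripper_force: 59.2
```

```bash
python3 - <<'E'
from h import *
s=state();print(s["t"],s["ee_pos"],s["tcp_rot"],s["contact_force"],s["grip_width"],s["gripper_force"],s["joints"])
R=np.array(s["tcp_rot"]);p=np.array(s["ee_pos"])
m=camera_model("wrist"); f=save("wrist","w3.png")
mt={c:camera_model(c) for c in ["scene","top"]}
ff={c:grab_frame(c) for c in mt}
rs={}
for n in ["red_key_head","red_key_tip","lock_mouth","lock"]:
    rs[n]=[]
    for c in ["wrist","scene","top"]:
        for l in landmark_of(n,c)[:1]:
            mm=m if c=="wrist" else mt[c]
            rs[n].append(ray(c,l["at"],mm)); print(n,c,round(l["score"],2),np.round(l["at"]), atz(c,l["at"],.06,mm) if "lock" in n else "")
    if len(rs[n])>1: x,e=tri(rs[n]); print("  ",x,e,"tool:",R.T@(x-p))
a=cv2.resize(f[200:384,140:380],(400,300)); t=ff["top"]; b=cv2.resize(t[160:220,230:310],(400,300),interpolation=2)
cv2.imwrite("pics/w3.png",np.hstack([a,b])[:,:,::-1])
E
```

```text
11.3667 [0.4373 0.0893 0.157 ] [[-0.9744 -0.2248  0.0016]
 [-0.2248  0.9744  0.0012]
 [-0.0018  0.0008 -1.    ]] [-0.3238  0.1686 -0.6304] 0.028922763767658632 59.248141050338745 [ 0.5675  0.1551 -0.5212 -0.0002 -0.8925 -1.9114]
red_key_head wrist 0.63 [253. 271.] 
red_key_head scene 0.5 [351. 249.] 
   [0.4358 0.0899 0.175 ] [np.float64(0.0018712975309772553), np.float64(0.001871297530977271)] tool: [ 0.0014  0.001  -0.018 ]
red_key_tip wrist 0.59 [255. 228.] 
red_key_tip top 0.26 [226. 250.] 
   [ 0.4188 -0.0012  0.1815] [np.float64(0.08475434999035808), np.float64(0.08475434999035807)] tool: [ 0.0383 -0.084  -0.0246]
lock_mouth scene 0.57 [243. 185.] [ 0.5847 -0.2111  0.06  ]
lock_mouth top 0.84 [274. 194.] [ 0.5759 -0.217   0.06  ]
   [ 0.5798 -0.2188  0.0478] [np.float64(0.0030942279331028478), np.float64(0.0030942279331028404)] tool: [-0.0693 -0.3324  0.109 ]
lock wrist 0.67 [ 28. 226.] [ 0.5292 -0.1488  0.06  ]
lock scene 0.71 [243. 198.] [ 0.5949 -0.1709  0.06  ]
lock top 0.72 [274. 197.] [ 0.5691 -0.2185  0.06  ]
   [ 0.5806 -0.2214 -0.0157] [np.float64(0.004701760950705753), np.float64(0.002697244644651786), np.float64(0.006218304317629035)] tool: [-0.0694 -0.3351  0.1725]
```

View pics/w3.png

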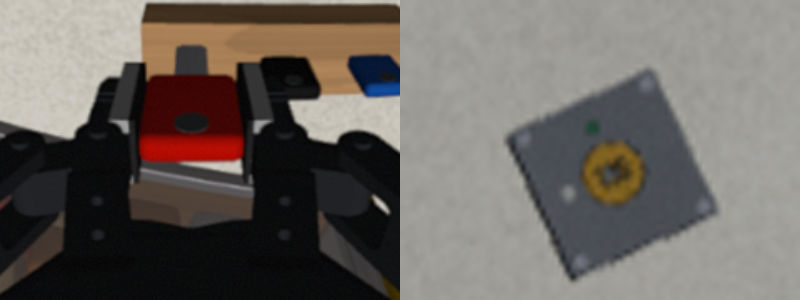

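The key is held. The white dot is to the left and the green dot up, so the lock's yaw is about +24°. I'll move over the lock with the tip clear of it.

>>> play_rows(
  increments=[
    [10,[0,-20,0],0],
    [10,[-3,-30,0],0],
    [10,[-6,-30,0],0],
    [10,[-6,-30,0],0],
    [10,[-7,-30,0],0],
    [10,[-7,-30,0],0],
    [10,[-7,-30,0],0],
    [10,[-7,-30,0],0],
    [10,[-7,-30,0],0],
    [10,[-7,-30,0],0],
    [10,[-6,-25,0],0],
    [10,[-2,-12,10],0],
    [10,[0,0,10],-0.1],
    [10,[0,0,7],-0.09],
    [10,[0,0,0],0],
    [10,[0,0,0],0],
  ],
)

```text
t: 13.45
ee_pos: [0.5734, -0.2145, 0.1284]
tcp_rot: [[-0.915, -0.403, -0.002], [-0.403, 0.915, 0.0], [0.002, 0.001, -1.0]]
contact_force: [-0.3, 0.4, 0.3]
grip_width: 0.0289
gripper_force: 59.3
```

```bash
cat > look.py <<'E'
from h import *
import sys
s=state();print(s["t"],s["ee_pos"],s["tcp_rot"][:2],s["contact_force"],s["joints"])
R=np.array(s["tcp_rot"]);p=np.array(s["ee_pos"])
m=camera_model("wrist"); f=grab_frame("wrist")
for n,z in [("lock_mouth",.06),("lock",0),("red_key_head",p[2]+.013),("red_key_tip",p[2]-.037)]:
    for l in landmark_of(n,"wrist")[:1]: x=atz("wrist",l["at"],z,m);print(n,round(l["score"],2),np.round(l["at"]),x,"tool",R.T@(x-p)*1000)
for q in silhouettes("lock","wrist")[:1]:
    ys,xs=np.nonzero(q["region"]);P=np.array([atz("wrist",(x,y),.06,m)[:2] for x,y in zip(xs,ys)],np.float32); print(cv2.minAreaRect(P*1000))
cv2.imwrite("pics/"+sys.argv[1],cv2.resize(f[130:330,140:370],(690,600),interpolation=2)[:,:,::-1])
E
python3 look.py w4.png
```

```text
13.45 [ 0.5734 -0.2145  0.1284] [[-0.9152 -0.403  -0.002 ]
 [-0.403   0.9152  0.0003]] [-0.2915  0.4387  0.2871] [-0.0939  0.4518 -0.1612 -0.0001 -0.9598 -1.0621]
lock_mouth 0.57 [255. 211.] [ 0.5757 -0.213   0.06  ] tool [-2.7793  0.3342 68.4354]
lock 0.59 [260. 185.] [ 0.5715 -0.2096  0.    ] tool [ -0.3668   5.1259 128.4447]
red_key_head 0.63 [254. 272.] [ 0.5768 -0.2136  0.1414] tool [ -3.4625  -0.5098 -13.0065]
red_key_tip 0.62 [254. 228.] [ 0.5754 -0.2144  0.0914] tool [-1.886  -0.7312 36.9961]
((564.5621337890625, -217.3447265625), (86.75459289550781, 90.75689697265625), 23.60773277282715)
```

View pics/w4.png

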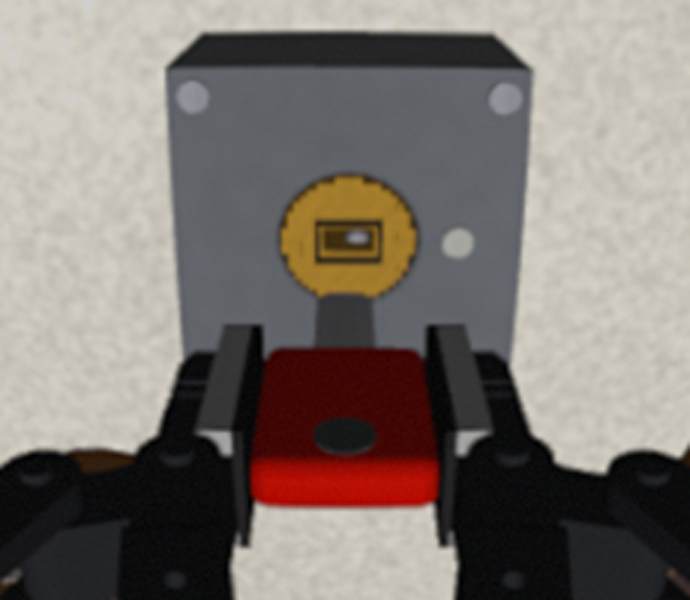

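The wrist view shows the keyway at about (348,242) in the crop, squarely ahead of the blade (blade centre about column 345), with the white dot to the right. The yaw matches. I'll close most of the gap and measure again.

>>> play_rows(
  increments=[
    [10,[0,1.2,8],0],
    [10,[0,0,8],0],
    [10,[0,0,7],0],
    [10,[0,0,2],0],
    [10,[0,0,0],0],
    [10,[0,0,0],0],
  ],
)

```text
t: 14.25
ee_pos: [0.5735, -0.2138, 0.104]
tcp_rot: [[-0.914, -0.405, -0.001], [-0.405, 0.914, -0.0], [0.001, 0.0, -1.0]]
contact_force: [0.8, 0.0, -0.5]
grip_width: 0.0289
gripper_force: 59.3
```

```bash
sed -i 's/f\[130:330,140:370\],(690,600)/f[180:280,197:312],(690,600)/' look.py; python3 look.py w5.png
```

```text
14.25 [ 0.5735 -0.2138  0.104 ] [[-0.9144 -0.4048 -0.0006]
 [-0.4048  0.9144 -0.0001]] [ 0.76    0.0027 -0.4867] [-0.0927  0.4772 -0.1892  0.0002 -0.9049 -1.0614]
lock_mouth 0.55 [254. 227.] [ 0.5774 -0.2124  0.06  ] tool [-4.1592 -0.2787 43.9507]
lock 0.8 [257. 197.] [ 0.5758 -0.2101  0.    ] tool [ -3.6931   2.4924 103.9513]
red_key_head 0.83 [251. 269.] [ 0.5757 -0.2148  0.117 ] tool [ -1.5663  -1.7846 -13.0012]
red_key_tip 0.64 [254. 230.] [ 0.5771 -0.2129  0.067 ] tool [-3.6287 -0.5413 36.9978]
((564.0939331054688, -217.61643981933594), (86.53166198730469, 89.96990966796875), 23.29548454284668)
```

View pics/w5.png

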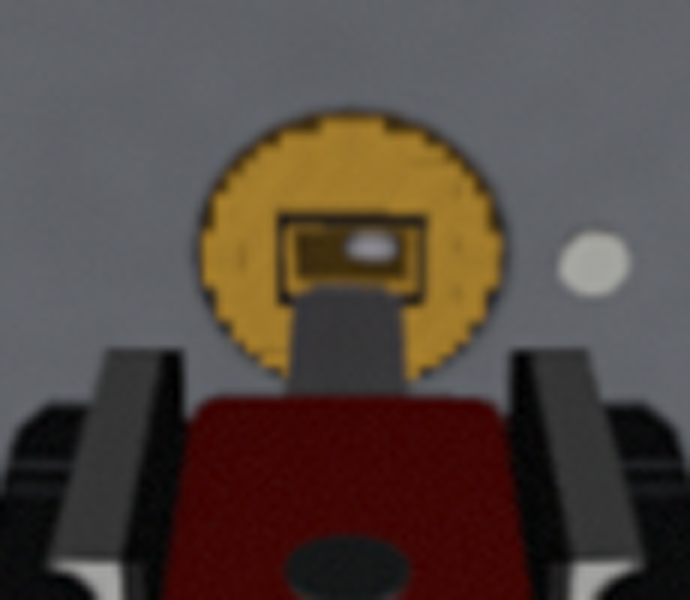

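```bash
python3 - <<'E'
from h import *
s=state();R=np.array(s["tcp_rot"]);p=np.array(s["ee_pos"]);m=camera_model("wrist")
for n,px,z in [("mouth",(255.7-.4,223-.4),.06),("mouthhi",(255.7,216),.06),("tipedge",(255.1-.4,227.8-.4),p[2]-.037),("brass",(197+351/6-.4,180+247/6-.4),.06)]:
    x=atz("wrist",px,z,m);print(n,x,R.T@(x-p)*1000)
E
```

```text
mouth [ 0.5749 -0.2128  0.06  ] [-1.3814  0.4569 44.6327]
mouthhi [ 0.5702 -0.2146  0.06  ] [ 3.5521  0.7234 44.6299]
tipedge [ 0.5751 -0.2132  0.0676] [-1.4318  0.0374 37.0008]
brass [ 0.5737 -0.2135  0.06  ] [-0.0013  0.3183 44.632 ]
```

>>> play_rows(
  increments=[
    [10,[1.4,0.4,2],0],
    [10,[0,0,3],0],
    [10,[0,0,3],0],
    [10,[0,0,2],0],
    [10,[0,0,2],0],
    [10,[0,0,0],0],
  ],
)

```text
t: 15.05
ee_pos: [0.5718, -0.2139, 0.0916]
tcp_rot: [[-0.914, -0.405, -0.001], [-0.405, 0.914, 0.0], [0.001, 0.001, -1.0]]
contact_force: [-0.6, -0.2, -0.5]
grip_width: 0.029
gripper_force: 59.3
```

>>> play_rows(
  increments=[
    [10,[0,0,1.5],0],
    [10,[0,0,1.5],0],
    [10,[0,0,1.5],0],
    [10,[0,0,0],0],
  ],
)

```text
t: 15.38
ee_pos: [0.5719, -0.2139, 0.0874]
tcp_rot: [[-0.914, -0.405, -0.001], [-0.405, 0.914, 0.0], [0.0, 0.0, -1.0]]
contact_force: [0.2, -0.8, -0.3]
grip_width: 0.0291
gripper_force: 59.3
```

>>> play_rows(
  increments=[
    [10,[0,0,1],0.03],
    [10,[0,0,1],-0.06],
    [10,[0,0,1],0.06],
    [10,[0,0,1],-0.06],
    [10,[0,0,1],0.03],
    [10,[0,0,0],0],
  ],
)

```text
t: 15.88
ee_pos: [0.5719, -0.2141, 0.083]
tcp_rot: [[-0.915, -0.404, -0.0], [-0.404, 0.915, -0.0], [0.0, -0.0, -1.0]]
contact_force: [-1.0, -0.5, 0.1]
grip_width: 0.0289
gripper_force: 59.4
```

>>> play_rows(
  increments=[
    [10,[0,0,1],0.03],
    [10,[0,0,1],-0.06],
    [10,[0,0,1],0.06],
    [10,[0,0,1],-0.06],
    [10,[0,0,1],0.03],
    [10,[0,0,1],0.03],
    [10,[0,0,1],-0.06],
    [10,[0,0,1],0.06],
    [10,[0,0,1],-0.06],
    [10,[0,0,1],0.03],
    [10,[0,0,0],0],
  ],
)

```text
t: 16.8
ee_pos: [0.5725, -0.2145, 0.0756]
tcp_rot: [[-0.914, -0.405, 0.001], [-0.405, 0.914, -0.001], [-0.001, -0.002, -1.0]]
contact_force: [-2.7, -0.4, 11.2]
grip_width: 0.0287
gripper_force: 60.6
```

>>> play_rows(
  increments=[
    [10,[0,0,0.5],0.05],
    [10,[0,0,0],-0.1],
    [10,[0,0,0.5],0.1],
    [10,[0,0,0],-0.1],
    [10,[0,0,0],0.05],
    [10,[0,0,0],0],
  ],
)

```text
t: 17.3
ee_pos: [0.5726, -0.2143, 0.0737]
tcp_rot: [[-0.914, -0.405, 0.001], [-0.405, 0.914, -0.001], [-0.001, -0.002, -1.0]]
contact_force: [-2.0, -1.1, 6.2]
grip_width: 0.0287
gripper_force: 60.2
```

>>> play_rows(
  increments=[
    [10,[0,0,1],0.03],
    [10,[0,0,1],-0.06],
    [10,[0,0,1],0.06],
    [10,[0,0,1],-0.06],
    [10,[0,0,1],0.03],
    [10,[0,0,0],0],
  ],
)

```text
t: 17.8
ee_pos: [0.5732, -0.2143, 0.0706]
tcp_rot: [[-0.914, -0.406, 0.003], [-0.406, 0.914, -0.002], [-0.002, -0.003, -1.0]]
contact_force: [-3.8, 2.1, 14.1]
grip_width: 0.0294
gripper_force: 61.1
```

>>> play_rows(
  increments=[
    [10,[0.7,0,0],0.05],
    [10,[0,0.5,0.5],-0.1],
    [10,[0,-0.5,0],0.1],
    [10,[0.5,0,0.5],-0.1],
    [10,[-0.5,0,0],0.1],
    [10,[0,0,0],-0.05],
    [10,[0,0,0],0],
  ],
)

```text
t: 18.38
ee_pos: [0.5731, -0.2143, 0.0687]
tcp_rot: [[-0.913, -0.408, 0.004], [-0.408, 0.913, -0.001], [-0.003, -0.003, -1.0]]
contact_force: [-1.9, 2.5, 10.4]
grip_width: 0.0289
gripper_force: 60.5
```

>>> play_rows(
  increments=[
    [10,[0,0,0.7],0.05],
    [10,[0,0,0.7],-0.1],
    [10,[0,0,0.6],0.1],
    [10,[0,0,0],-0.1],
    [10,[0,0,0.5],0.1],
    [10,[0,0,0],-0.05],
    [10,[0,0,0],0],
  ],
)

```text
t: 18.97
ee_pos: [0.5731, -0.2143, 0.0668]
tcp_rot: [[-0.913, -0.408, 0.004], [-0.408, 0.913, -0.001], [-0.003, -0.003, -1.0]]
contact_force: [-3.1, 2.6, 14.0]
grip_width: 0.0294
gripper_force: 60.9
```

>>> play_rows(
  increments=[
    [10,[0,0,1],0.05],
    [10,[0,0,1],-0.1],
    [10,[0,0,0.5],0.1],
    [10,[0,0,0],-0.1],
    [10,[0,0,0],0.05],
    [10,[0,0,0],0],
  ],
)

```text
t: 19.47
ee_pos: [0.5732, -0.2143, 0.0667]
tcp_rot: [[-0.914, -0.406, 0.005], [-0.406, 0.914, -0.002], [-0.004, -0.004, -1.0]]
contact_force: [-6.2, 4.9, 24.2]
grip_width: 0.0292
gripper_force: 62.2
```

```bash
sed -i 's/f\[180:280,197:312\],(690,600)/f[150:330,150:360],(700,600)/' look.py; python3 look.py w6.png
```

```text
19.4667 [ 0.5732 -0.2143  0.0667] [[-0.9138 -0.4062  0.0047]
 [-0.4062  0.9138 -0.0019]] [-6.2475  4.9219 24.2477] [-0.0928  0.5185 -0.2303  0.0021 -0.8171 -1.0611]
lock_mouth 0.61 [254. 251.] [ 0.5753 -0.2139  0.06  ] tool [-2.0317 -0.453   6.6827]
lock 0.98 [258. 213.] [ 0.5753 -0.2104  0.    ] tool [-3.2501  2.944  66.6753]
red_key_head 0.6 [253. 271.] [ 0.576  -0.2138  0.0797] tool [ -2.8095  -0.6826 -12.9877]
red_key_tip 0.73 [479. 125.] [ 0.4374 -0.0942  0.0297] tool [ 75.4915 165.0654  36.1211]
((568.9857177734375, -215.34271240234375), (101.0746841430664, 90.50763702392578), 23.53506851196289)
```

View pics/w6.png

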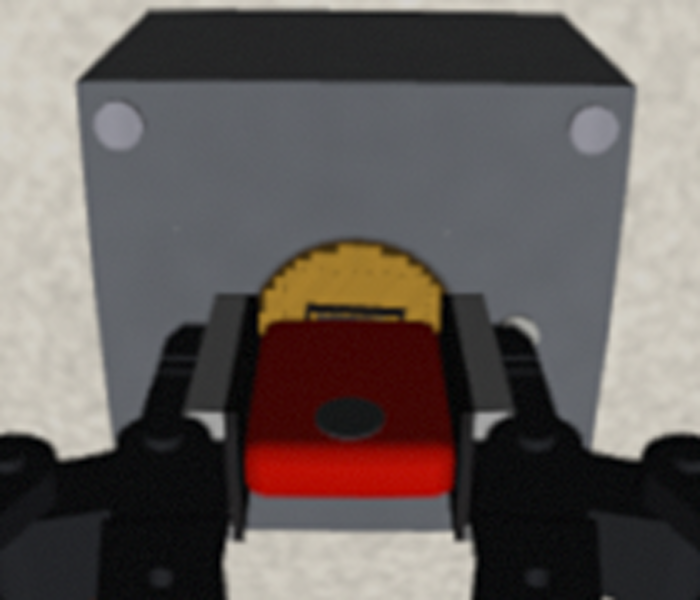

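The key stops firmly at 0.0667 and the head is at about 0.080, as expected fully home. Now I'll turn it clockwise around the key axis, which sits about 3 mm off the TCP.

>>> play_rows(
  increments=[
    [10,[0,0,-1],0.05],
    [10,[0,0.3,0],0.1],
    [10,[0,0.3,0],0.1],
    [10,[0,0.3,0],0.1],
    [10,[0,0.3,0],0.1],
    [10,[0,0.3,0],0.1],
    [10,[0,0,0],0],
  ],
)

```text
t: 20.35
ee_pos: [0.5727, -0.2128, 0.0667]
tcp_rot: [[-0.991, 0.133, 0.004], [0.133, 0.991, -0.002], [-0.004, -0.001, -1.0]]
contact_force: [-5.5, 4.1, 20.0]
grip_width: 0.0286
gripper_force: 61.7
```

>>> play_rows(
  increments=[
    [10,[0,0.3,0],0.1],
    [10,[0,0.3,0],0.1],
    [10,[0,0.3,0],0.1],
    [10,[0,0.3,0],0.1],
    [10,[0,0.3,0],0.1],
    [10,[0,0.3,0],0.1],
    [10,[0,0.3,0],0.1],
    [10,[0,0.3,0],0.1],
    [10,[0,0.3,0],0.1],
    [10,[0,0,0],0],
  ],
)

```text
t: 21.18
ee_pos: [0.5738, -0.2106, 0.0667]
tcp_rot: [[-0.512, 0.859, 0.003], [0.859, 0.512, -0.002], [-0.003, 0.002, -1.0]]
contact_force: [-5.6, 4.4, 19.9]
grip_width: 0.0291
gripper_force: 61.8
```

```bash
python3 -c "
from h import *
s=state();R=np.array(s['tcp_rot']);print(s['moment'],s['joints'],np.degrees(np.arctan2(-R[0,1],R[1,1])))"
```

```text
[1.1724 1.8881 0.0601] [-0.0864  0.518  -0.2311  0.0021 -0.8184 -2.5194] -59.2208493938731
```

>>> play_rows(
  increments=[
    [10,[0,0.3,0],0.1],
    [10,[0,0.2,0],0.06],
    [10,[0,0.1,0],0.04],
    [10,[0,0,0],0],
  ],
)

```text
t: 21.52
ee_pos: [0.5743, -0.2101, 0.0667]
tcp_rot: [[-0.333, 0.943, 0.003], [0.943, 0.333, -0.002], [-0.003, 0.003, -1.0]]
contact_force: [-6.7, 4.7, 20.3]
grip_width: 0.0295
gripper_force: 61.8
```

```bash
cat > r.py <<'E'
from h import *
s=state();R=np.array(s['tcp_rot']);print(s['moment'],s['joints'],np.degrees(np.arctan2(-R[0,1],R[1,1])))
E
python3 r.py
```

```text
[1.4884 1.8444 0.1283] [-0.0856  0.5185 -0.23    0.0018 -0.8189 -2.7177] -70.54875444430736
```

>>> play_rows(
  increments=[
    [10,[0,0.1,0],0.05],
    [10,[0,0.1,0],0.05],
    [10,[0,0,0],0],
    [10,[0,0,0],0],
  ],
)

```text
t: 21.85
ee_pos: [0.5748, -0.2096, 0.0667]
tcp_rot: [[-0.239, 0.971, 0.004], [0.971, 0.239, -0.001], [-0.002, 0.003, -1.0]]
contact_force: [-5.3, 5.4, 20.7]
grip_width: 0.0289
gripper_force: 61.8
```

```bash
python3 r.py; python3 - <<'E'
from h import *
a=grab_frame("top")
for n,z in [("black_key_head",.056),("blue_key_head",.056),("packet",.015),("sash_handle",.192)]:
    for l in landmark_of(n,"top")[:1]: print(n,round(l["score"],2),atz("top",l["at"],z))
b=grab_frame("wrist")
cv2.imwrite("pics/f.png",np.hstack([cv2.resize(a[110:270,60:310],(400,300)),cv2.resize(b,(400,300))])[:,:,::-1])
E
```

```text
[1.9205 1.7566 0.2416] [-0.085   0.5187 -0.2294  0.0012 -0.8188 -2.8164] -76.19042815526097
black_key_head 0.5 [0.4842 0.1633 0.056 ]
blue_key_head 0.52 [0.465 0.213 0.056]
packet 0.61 [ 0.4255 -0.0798  0.015 ]
sash_handle 0.63 [0.552 0.109 0.192]
```

View pics/f.png

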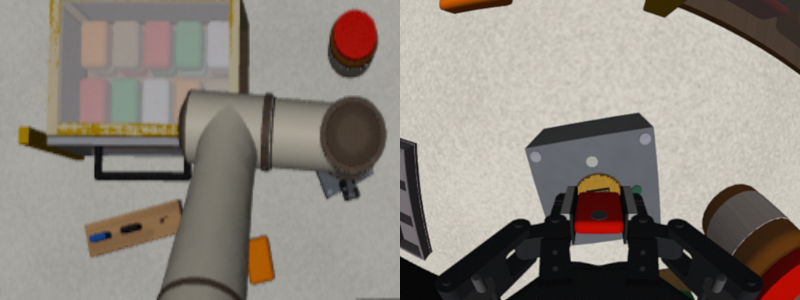

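The final view shows the key head seated, the white dot now up-frame, and the slot rim about 10° behind the gripper. That fits the cylinder being on its stop, with a reaction of 0.24 N m against the 0.10 N m spring. The other keys and the packet have not moved.

```bash
python3 -c "
from cell import *
print(sign_off())"
```

```text
the job is handed in; nothing more can be done
None
```

I handed the job in at about 22 s: the sash is fully down, and the red key is fully home, turned a quarter turn clockwise against the stop and still gripped.

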